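# Put the lubricants back in their tray

## Robot

A 7-joint arm with a two-finger parallel gripper is mounted at the origin on the work surface. World frame = base frame: x ahead of the robot, y to its left, z up, the work surface at z = 0. Lengths are in mm, angles in rad, forces in N, time in s.
With the tool pointing down it reaches from about 400 to 925 mm from the base axis. Payload 5.6 kg.
Tool frame: the origin (TCP) lies midway between the tips of the shut fingers; the grasp point (between the pads) lies 19 mm behind it; z points along the fingers, y is the line along which they close (so a half turn about z gives the same grasp; the last joint's range is limited). The gripper opens to 85 mm and grips with 20 to 120 N. Pads are 22 mm wide; open, the fingers measure 114 mm over their backs; the gripper's body (76 mm by 85 mm) begins 54 mm behind the grasp point. The pads swing forward as they close: fully open they stand 13 mm farther back than shut.
Start: joints at [1.231, 0.468, -0.012, 1.603, 0.006, 1.071, -0.056], TCP at [190.059, -621.6, 231.29] pointing down, gripper open.
Joint ranges: [-2.53, 2.53], [-0.31, 2.02], [-1.57, 1.55], [0.28, 2.44], [-1.29, 4.43], [0.15, 1.84], [-2.92, 2.92]. Speed limits (rad/s): [2.57, 2.57, 3.14, 3.14, 3.14, 3.14, 3.14].

## Interface

Orientations are given as a 3x3 rotation matrix whose columns are the frame's x, y, z axes.
In Python, from cell import monitor, grab_frame, get_calibration, workorder gives the robot as it stands.
- The arm moves only by the tool move_arm, never from a script. Its argument "series" is a list that holds one entry, the list of rows, each a list of 7 numbers: the closure, from -1 (fully open) to 1 (shut), then the shift along the tool's x, y, z as a fraction of full scale, then the turn, a rotation vector about the tool's x, y, z as a fraction of full scale. In form: [[[grip, tx, ty, tz, ax, ay, az], ...]]. A call has 1 to 5 rows; each row is the pose to reach, as a shift and turn from the pose commanded when the call began, along the tool's axes at that moment; what a row does not reach only later rows make up. Full scale, the value 1, is 0.5 m for a shift and 120 degrees for a turn. A row lasts 1/10 s, in which the tool goes at most 50 mm and 8.59 degrees, less where a joint would pass 70% of its speed; a pose out of reach is approached as far as the arm can. A call with a number of a shift or a turn outside -1 to 1 is refused whole. A call with a gripper value outside its range is refused whole. The fingers move at their own pace and stop on an object; the grip force is fixed at half the most. Time passes only in rows, so rows that repeat a pose let the fingers close. It gives the time, the measured TCP pose, the force, the opening and the grip force at its end, in the units of the state.
- monitor.get_state(): the state, without advancing time (a new reading comes with each control period).
- grab_frame(name): name is "scene" or "top" or "wrist"; returns the picture (400x640x3 uint8, red, green, blue); there is no depth.
- get_calibration(name): a dict with "vertical_fov" (degrees; the focal length in pixels is half the picture's height over the tangent of half this angle, whatever the lens; pixels are square), "cx", "cy" (the principal point, pixels), "k1" (the pictures are not rectified: a ray, as slopes to the right and down, at radius r is drawn at 1 + k1 r^2 times it, then the intrinsics apply), "rvec" (rotation vector, rad) and "tvec" (3), from world to camera coordinates, as OpenCV has them. Camera axes: x right, y down, z forward; pixel columns grow to the right and rows downward; lengths in mm; the calibration is good to about 2 mm. A picture is of the moment at which its call begins: read the wrist's pose just before it. get_calibration takes no time and is no camera call; for the wrist camera it gives the pose at the moment of the call.
- workorder.close_job(): hands the job in; it is judged then, once.
The state is a dict: "time_s": time; "qpos": joint angles; "dq": joint speeds; "tau": joint torques, N m; "position": TCP position; "orientation": TCP orientation; "ft_force": force on the tool from outside, world axes, zero at the start; "wrist_torque": the same for the moment, N m; "gripper_width": finger opening in mm; "grip_force": force on a finger pad.
Only numpy, scipy, OpenCV 4.12 (cv2) and the standard library are available. Lean on these libraries where they do the work, as an engineer would, in place of code of your own. Each camera call takes 0.05 s, during which the arm holds its last target. There are 200 camera calls.

## Task

The spray can in the lubricant tray has tipped over and takes up the canister's place: stand it upright on the tray between the two jars. Then lift the canister by its handle off its stand, keeping it level, and set it down gently, upright, on the tray in the space now free between the jars, leaving the spray can standing and the jars where they are.

Things in the scene. Friction and masses are not known exactly. Their poses are not given: they have to be found in the camera images.
- tray: shallow sheet-steel tray fixed to the bench, 150 (x) by 400 (y) mm outside, its floor 4 mm thick, with a lip 5 mm thick reaching 14 mm above the bench on all four sides; it forms a lane along its y axis with one jar near each end. Origin: centre of its underside, on the bench; x across the lane, y along it, z up. It may stand on either side of the bench, turned up to about 0.3 rad.
- stand: dark steel stand fixed to the bench, square 150 by 150 mm, two plates on four posts; its top face is 70 mm above the bench and carries a square lip reaching 78 mm (inside width 130 mm). Origin: centre of its underside; z up.
- canister: closed round aluminium canister, 119 mm in diameter and 104 mm high to its lid, with a rigid steel arched handle on the lid, 162 mm high in all, 0.5 to 0.9 kg. It starts upright on the stand. Origin: centre of its underside; z up its axis; the handle's arch stands in its yz plane.
- canister_handle (a point): middle of the canister handle's straight top bar: a round bar 12 mm thick, straight for 60 mm along y, its centre line 156 mm above the canister's underside (46 mm of free room between bar and lid). Axes as the canister's.
- can: aluminium spray can, 52 mm in diameter over its lower 126 mm, then a narrower black cap (38 mm) up to 150 mm, about 0.2 kg. It starts lying on the tray floor between the jars, top towards the tray's +y end. Origin: centre of its underside (bottom end); z along its axis towards the cap.
- jar_a: white plastic grease jar with black lid, 64 mm in diameter, 85 mm high, standing near one end of the tray (either one). Origin: centre of its underside; z up.
- jar_b: white plastic grease jar with black lid, 60 mm in diameter, 72 mm high, standing near the other end of the tray. Origin: centre of its underside; z up.
Not all that is in view belongs to the job. Leave any orange look-alike of the jar_b alone.

How it is judged (in metres and radians):
On the way, in this order (a step that is already met when the one before it is completed fails the run):
1. the spray can stands upright on the tray, let go (x of can in the frame of tray between -0.06 and 0.06 m and y of can in the frame of tray between -0.14 and 0.14 m and z of can in the frame of tray below 0.012 m and angle between can's own z axis and vertical below 0.1 rad and contact force between the fingers and can below 0.1 N and linear speed of can below 0.03 m/s), for 0.2 s.
2. the canister has been lifted clear of its stand (z of canister in the frame of stand above 0.086 m), for 0.2 s.
At the end, for the whole second after the job is handed in: The spray can and the canister both stand on the tray floor inside its lips and between the jars, upright within 0.1 rad and at rest; both jars still stand upright, within 30 mm of where they were (x of can in the frame of tray between -0.06 and 0.06 m and y of can in the frame of tray between -0.14 and 0.14 m and z of each of can, canister in the frame of tray below 0.012 m and angle between each of can, canister, jar_a, jar_b's own z axis and vertical below 0.1 rad and x of canister in the frame of tray between -0.03 and 0.03 m and y of canister in the frame of tray between -0.1 and 0.1 m and distance of each of jar_a, jar_b from where it was at the start of the episode below 0.03 m and linear speed of each of can, canister below 0.03 m/s); the robot touches nothing.
It fails at once if the canister is tilted by more than 0.4 rad (angle between canister's own z axis and vertical above 0.4 rad).
It fails at once if the canister is dropped: it falls out of the fingers at more than 0.5 m/s (linear speed of canister above 0.5 m/s and contact force between the fingers and canister below 0.3 N).
It fails at once if a jar is knocked over (angle between any of jar_a, jar_b's own z axis and vertical above 0.6 rad).
It also fails if it takes over 69 s, if anything falls off the work surface, if the arm or the gripper's body presses on something with over 40 N, if the wrist force passes 120 N, or if a joint passes its speed limit or range.

## Working session

There is one attempt and no reset: what is moved stays moved. The work goes in short steps, Python scripts to look and compute and a tool call to move; the robot and the scene stay as the last step left them, time stands still between calls to the robot, and variables do not carry over. Pictures are saved under pics/ and viewed, at most 10 in all, crops included, and the job is handed in when it is done.

Besides the shell and the picture viewer there is one more tool, called as name(argument=value, ...), one argument or row to a line, values as JSON. move_arm: Moves the arm, as the interface text tells. Shift numbers are shares of 0.5 m and turn numbers shares of 120 degrees, none past 1 either way. Its arguments: {"type":"object","properties":{"series":{"type":"array","items":{"type":"array","items":{"type":"array","items":{"type":"number"}}}}},"required":["series"]}

```bash
ls; mkdir -p pics
python3 - <<'E'
from cell import monitor, grab_frame, get_calibration
import cv2
s=monitor.get_state();print({k:s[k] for k in('time_s','position','orientation','gripper_width')})
for n in('top','scene'):
    print(n,get_calibration(n)); cv2.imwrite(f'pics/{n}0.png',grab_frame(n)[:,:,::-1])
print(get_calibration('wrist'))
E
```

```text
pics
{'time_s': 0.0, 'position': array([ 189.8815962 , -621.01849068,  230.31308254]), 'orientation': array([[ 9.56289298e-01,  2.92421512e-01, -6.61327119e-04],
       [ 2.92422236e-01, -9.56287681e-01,  1.76241560e-03],
       [-1.17050744e-04, -1.87876593e-03, -9.99998228e-01]]), 'gripper_width': 85.7822985741318}
top {'vertical_fov': 44.21850132711157, 'cx': 317.5383366728438, 'cy': 200.63645510407395, 'k1': 0.023871785457371408, 'rvec': array([ 2.16976944, -2.19743442,  0.04817098]), 'tvec': array([  70.52486642,  494.24154282, 1733.11717263])}
scene {'vertical_fov': 51.16760595375437, 'cx': 313.21567762199686, 'cy': 198.64950828016592, 'k1': -0.006133926922624413, 'rvec': array([ 2.19462442,  0.5862244 , -0.28102471]), 'tvec': array([-444.92349815,    2.87837537, 1572.01807281])}
{'vertical_fov': 65.1881216922995, 'cx': 320.42770841205663, 'cy': 200.95793606504083, 'k1': -0.020078189778111766, 'rvec': array([-2.34822503,  1.73508451,  0.23370763]), 'tvec': array([-651.24637292,  -34.64328744,  377.32923207])}
```

View pics/top0.png

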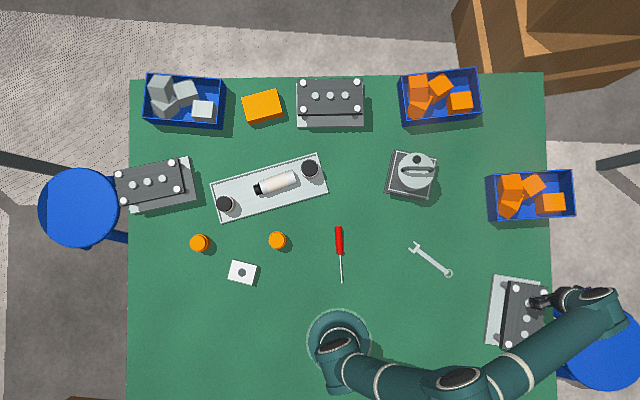

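View pics/scene0.png

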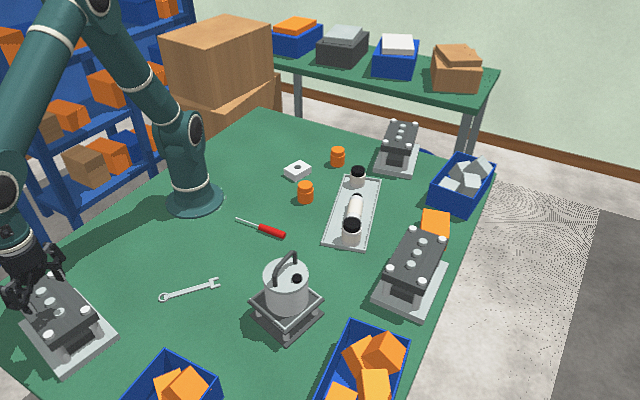

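The top view shows the tray at about (270,187). Its jars are at (225,204) and (311,168), and the can lies around (277,183) with its black cap towards (257,189). The canister is on its stand at (412,173). Possible mix-ups are the orange jars at (199,243) and (277,240), and the grey fixtures at (152,185), (330,103) and (515,315); I'm leaving all of these alone. Next I'll check close crops.

```bash
cat > h.py <<'E'
import numpy as np, cv2
from cell import monitor, grab_frame, get_calibration
def cam(n,c=None):
    c=c or get_calibration(n); f=200/np.tan(np.radians(c['vertical_fov']/2))
    K=np.array([[f,0,c['cx']],[0,f,c['cy']],[0,0,1]]); return K,np.array([c['k1'],0,0,0,0.]),np.array(c['rvec']),np.array(c['tvec'])
def ray(n,px,z,c=None):
    K,d,r,t=cam(n,c); u=cv2.undistortPoints(np.array(px,float).reshape(-1,1,2),K,d)[:,0]
    R=cv2.Rodrigues(r)[0]; C=-R.T@t; D=np.c_[u,np.ones(len(u))]@R
    return C+D*((np.broadcast_to(z,len(u))-C[2])/D[:,2])[:,None]
def proj(n,P,c=None):
    K,d,r,t=cam(n,c); return cv2.projectPoints(np.array(P,float).reshape(-1,1,3),r,t,K,d)[0][:,0]
E
python3 - <<'E'
import cv2
im=cv2.imread('pics/top0.png')
cv2.imwrite('pics/c1.png',cv2.resize(im[140:240,190:350],None,fx=5,fy=5,interpolation=cv2.INTER_CUBIC))
cv2.imwrite('pics/c2.png',cv2.resize(im[135:210,370:450],None,fx=8,fy=8,interpolation=cv2.INTER_CUBIC))
E
```

```text
(no output)
```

View pics/c1.png

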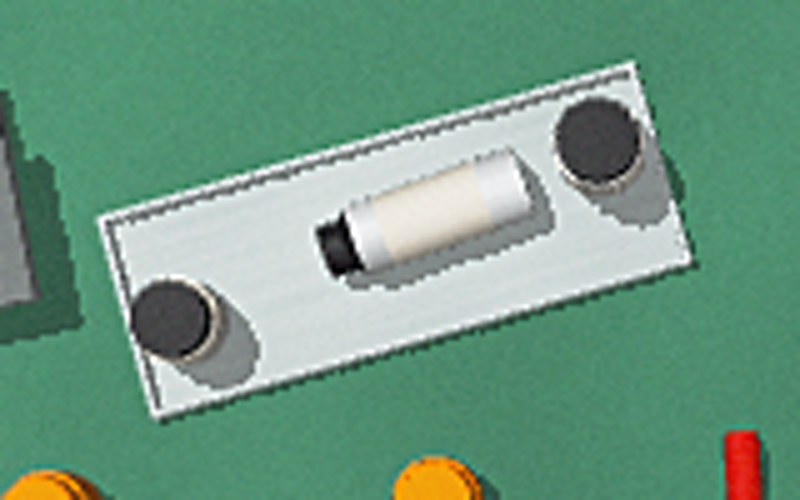

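View pics/c2.png

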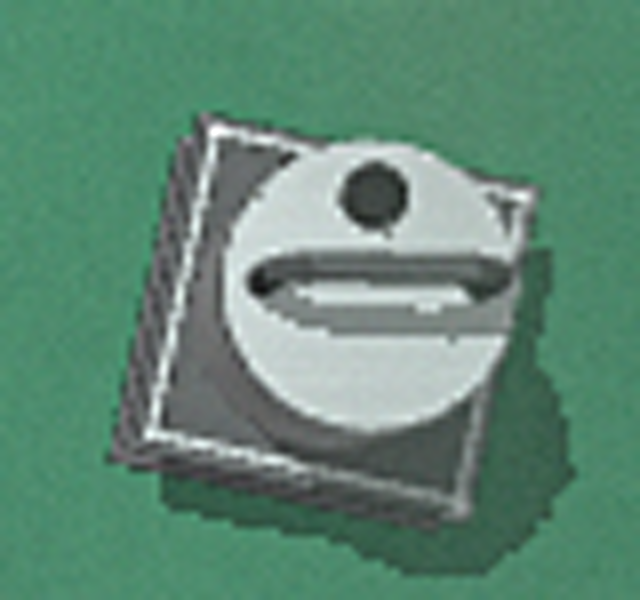

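Run:
```python
from h import *
np.set_printoptions(precision=1,suppress=True)
f=lambda p,s,ox,oy:(np.array(p,float)+.5)/s-.5+[ox,oy]
A=lambda p:f(p,5,190,140); B=lambda p:f(p,8,370,135)
c=ray('top',A([(97,217),(633,62),(692,262),(157,420)]),14);print(c,c.mean(0),[np.linalg.norm(c[i]-c[i-1]) for i in range(4)])
yd=(c[0]+c[3]-c[1]-c[2]);print('tray yaw of y axis',np.arctan2(-yd[0],yd[1]))
print('jars L/R',ray('top',A([(172,320),(599,140)]),[72,85]))
e=ray('top',A([(324,252),(530,180)]),30);print('can',e,np.linalg.norm(e[0]-e[1]))
print('lid',ray('top',B([(371,286),(222,286),(520,286)]),174))
h=ray('top',B([(381,268),(270,268),(490,268)]),226);print('bar',h)
```

```text
[[563.3 451.   14. ]
 [669.4  66.9  14. ]
 [525.4  26.7  14. ]
 [418.  408.2  14. ]] [544.  238.2  14. ] [np.float64(151.52635556437693), np.float64(398.4181100881653), np.float64(149.44123816546696), np.float64(396.3161837290625)]
tray yaw of y axis 0.27199825528538113
jars L/R [[485.7 385.5  72. ]
 [604.6  89.7  85. ]]
can [[534.8 286.6  30. ]
 [583.9 140.5  30. ]] 154.10741515010423
lid [[ 579.4 -256.8  174. ]
 [ 580.3 -197.   174. ]
 [ 578.6 -316.6  174. ]]
bar [[ 580.3 -251.2  226. ]
 [ 580.9 -208.1  226. ]
 [ 579.6 -293.5  226. ]]
```

The left jar (jar_b, 72 mm) and right jar (jar_a, 85 mm) agree with their lid sizes, and the can, canister and tray are all located. My plan is to grip the can with the tool tilted 45° back, lift it, turn it 90° about the tool's y axis, and set it at tray y≈+75. The canister then goes at tray y≈-45.

```bash
cat > plan.py <<'E'
import numpy as np, json, os
from scipy.spatial.transform import Rotation as Ro, Slerp
from cell import get_calibration
DN=lambda ay:np.column_stack([np.cross([np.cos(ay),np.sin(ay),0],[0,0,-1.]),[np.cos(ay),np.sin(ay),0],[0,0,-1.]])
tilt=lambda R,deg:R@Ro.from_rotvec([0,np.radians(deg),0]).as_matrix()
d=np.array([-.319,.948,0]); RC=DN(np.arctan2(.319,.948))
tr=lambda x,y,z:np.array([544+.9632*x-.2687*y,238.2+.2687*x+.9632*y,z])
def tcp(G,R,off=19): return np.array(G)+off*R[:,2]
def plan(p,R,targets,mm=42,deg=7.5):
    """targets: (grip,pos,R,[mm]); prints calls; returns the commanded pose at the end"""
    rows=[]
    q,Q=np.array(p,float),np.array(R)
    for t in targets:
        g,P,T=t[:3]; P=np.array(P,float); v=t[3] if len(t)>3 else mm
        a=np.degrees(Ro.from_matrix(Q.T@T).magnitude()); n=max(1,int(np.ceil(max(np.linalg.norm(P-q)/v,a/deg))))
        S=Slerp([0,1],Ro.from_matrix([Q,T]))
        rows+=[(g,q+(P-q)*i/n,S(i/n).as_matrix()) for i in range(1,n+1)]; q,Q=P,T
    cp,cR=np.array(p,float),np.array(R)
    for i in range(0,len(rows),5):
        out=[]
        for g,P,T in rows[i:i+5]:
            s=np.round(cR.T@(P-cp)/500,3)+0.; w=np.round(Ro.from_matrix(cR.T@T).as_rotvec()/np.radians(120),3)+0.
            out.append([g,*s.tolist(),*w.tolist()])
        cp,cR=cp+cR@(s*500),cR@Ro.from_rotvec(w*np.radians(120)).as_matrix()
        print(json.dumps([out],separators=(',',':')))
    np.savez('cmd.npz',p=cp,R=cR); print(len(rows),cp.round(1))
def cmd(): c=np.load('cmd.npz'); return c['p'],c['R']
E
python3 - <<'E'
from plan import *; from cell import monitor; import cv2
s=monitor.get_state(); R=s['orientation']
c=get_calibration('wrist'); C=-cv2.Rodrigues(c['rvec'])[0].T@c['tvec']; print('cam in tool',R.T@(C-s['position']))
U,_,V=np.linalg.svd(R); R=U@V
G=np.array([558,216,31]); R1=tilt(RC,-45); z=R1[:,2]
plan([190.06,-621.6,231.29],R,[(-1,[300,-480,340],tilt(DN(-.9),0)),(-1,[470,-180,340],DN(-.35)),(-1,[535,284,300],RC),(-1,tcp(G-120*z,R1),R1)])
E
```

```text
cam in tool [  66.43606501    2.02963119 -141.79980326]
[[[-1,0.059,-0.041,-0.043,0.0,0.0,-0.036],[-1,0.117,-0.083,-0.087,0.0,0.0,-0.071],[-1,0.176,-0.124,-0.13,0.0,0.0,-0.107],[-1,0.234,-0.166,-0.174,-0.001,0.0,-0.143],[-1,0.293,-0.207,-0.217,-0.001,0.0,-0.179]]]
[[[-1,0.071,-0.029,0.0,0.0,0.0,-0.029],[-1,0.142,-0.057,0.0,0.0,0.0,-0.058],[-1,0.213,-0.086,0.0,0.0,0.0,-0.087],[-1,0.284,-0.115,0.0,0.0,0.0,-0.116],[-1,0.355,-0.143,0.0,0.0,0.0,-0.146]]]
[[[-1,0.077,-0.006,0.0,0.0,0.0,-0.029],[-1,0.153,-0.012,0.0,0.0,0.0,-0.058],[-1,0.23,-0.018,0.0,0.0,0.0,-0.087],[-1,0.306,-0.024,0.0,0.0,0.0,-0.116],[-1,0.376,-0.058,0.006,0.0,0.0,-0.143]]]
[[[-1,0.077,-0.012,0.007,0.0,0.0,-0.027],[-1,0.155,-0.024,0.014,0.0,0.0,-0.054],[-1,0.232,-0.036,0.02,0.0,0.0,-0.081],[-1,0.309,-0.048,0.027,0.0,0.0,-0.107],[-1,0.386,-0.06,0.034,0.0,0.0,-0.134]]]
[[[-1,0.078,0.009,0.006,0.0,0.0,-0.027],[-1,0.155,0.019,0.013,0.0,0.0,-0.054],[-1,0.233,0.029,0.02,0.0,0.0,-0.081],[-1,0.31,0.039,0.026,0.0,0.0,-0.108],[-1,0.387,0.049,0.033,0.0,0.0,-0.134]]]
[[[-1,0.072,0.031,0.007,0.0,0.0,-0.027],[-1,0.072,0.031,0.063,-0.001,-0.053,-0.027],[-1,0.072,0.031,0.12,-0.003,-0.107,-0.027],[-1,0.072,0.031,0.176,-0.004,-0.16,-0.027],[-1,0.072,0.031,0.232,-0.006,-0.214,-0.027]]]
[[[-1,0.025,0.0,0.051,0.0,-0.054,0.0],[-1,0.049,0.0,0.102,0.0,-0.107,0.0],[-1,0.073,0.0,0.153,0.0,-0.161,0.0]]]
33 [535.4 283.6 102.5]
```

move_arm(
  series=[
    [[-1,0.059,-0.041,-0.043,0.0,0.0,-0.036],[-1,0.117,-0.083,-0.087,0.0,0.0,-0.071],[-1,0.176,-0.124,-0.13,0.0,0.0,-0.107],[-1,0.234,-0.166,-0.174,-0.001,0.0,-0.143],[-1,0.293,-0.207,-0.217,-0.001,0.0,-0.179]],
  ],
)

```text
time_s: 0.6
position: [300.4, -478.3, 340.3]
orientation: [[0.781, 0.625, 0.0], [0.625, -0.781, -0.001], [-0.001, 0.001, -1.0]]
ft_force: [0.9, 0.0, -0.8]
gripper_width: 85.4
grip_force: 0.0
```

move_arm(
  series=[
    [[-1,0.071,-0.029,0.0,0.0,0.0,-0.029],[-1,0.142,-0.057,0.0,0.0,0.0,-0.058],[-1,0.213,-0.086,0.0,0.0,0.0,-0.087],[-1,0.284,-0.115,0.0,0.0,0.0,-0.116],[-1,0.355,-0.143,0.0,0.0,0.0,-0.146]],
  ],
)

```text
time_s: 1.1
position: [394.6, -311.8, 339.4]
orientation: [[0.557, 0.83, 0.001], [0.83, -0.557, -0.002], [-0.001, 0.001, -1.0]]
ft_force: [1.0, 0.4, -0.0]
gripper_width: 85.7
grip_force: 0.0
```

move_arm(
  series=[
    [[-1,0.077,-0.006,0.0,0.0,0.0,-0.029],[-1,0.153,-0.012,0.0,0.0,0.0,-0.058],[-1,0.23,-0.018,0.0,0.0,0.0,-0.087],[-1,0.306,-0.024,0.0,0.0,0.0,-0.116],[-1,0.376,-0.058,0.006,0.0,0.0,-0.143]],
  ],
)

```text
time_s: 1.6
position: [476.7, -140.1, 336.2]
orientation: [[0.288, 0.958, 0.002], [0.958, -0.288, -0.001], [-0.001, 0.002, -1.0]]
ft_force: [0.9, -0.3, -0.5]
gripper_width: 85.3
grip_force: 0.0
```

move_arm(
  series=[
    [[-1,0.077,-0.012,0.007,0.0,0.0,-0.027],[-1,0.155,-0.024,0.014,0.0,0.0,-0.054],[-1,0.232,-0.036,0.02,0.0,0.0,-0.081],[-1,0.309,-0.048,0.027,0.0,0.0,-0.107],[-1,0.386,-0.06,0.034,0.0,0.0,-0.134]],
  ],
)

```text
time_s: 2.1
position: [502.4, 53.5, 318.7]
orientation: [[0.011, 1.0, 0.001], [1.0, -0.011, -0.002], [-0.002, 0.001, -1.0]]
ft_force: [0.3, -0.4, -0.2]
gripper_width: 85.3
grip_force: 0.0
```

move_arm(
  series=[
    [[-1,0.078,0.009,0.006,0.0,0.0,-0.027],[-1,0.155,0.019,0.013,0.0,0.0,-0.054],[-1,0.233,0.029,0.02,0.0,0.0,-0.081],[-1,0.31,0.039,0.026,0.0,0.0,-0.108],[-1,0.387,0.049,0.033,0.0,0.0,-0.134]],
  ],
)

```text
time_s: 2.6
position: [529.7, 246.4, 301.6]
orientation: [[-0.266, 0.964, 0.0], [0.964, 0.266, -0.002], [-0.002, -0.0, -1.0]]
ft_force: [-0.2, 0.6, 0.6]
gripper_width: 85.7
grip_force: 0.0
```

Run:
```python
from plan import *; from h import *; from cell import monitor
s=monitor.get_state(); c=get_calibration('wrist'); im=grab_frame('wrist')
G=np.array([558,216,30])
for s_ in(-75,75):
    for P in [np.array([559.35,213.5,30])+s_*d]: cv2.circle(im,tuple(proj('wrist',P,c)[0].round().astype(int).tolist()),3,(255,0,0),-1)
cv2.imwrite('pics/w1.png',im[:,:,::-1])
np.savez('wc.npz',**c)
```

```text
(no output)
```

View pics/w1.png

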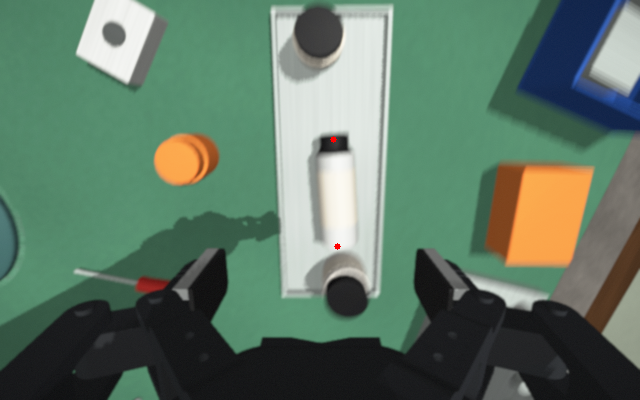

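The wrist picture shows the can from its cap (333,136) to its bottom (339,246), matching the projected red dots to within 3 px. The jars are at (319,33) and (346,295). I'm going in.

Run:
```python
from plan import *; from cell import monitor
s=monitor.get_state(); U,_,V=np.linalg.svd(s['orientation'])
G=np.array([558.5,216,31]); R1=tilt(RC,-30); z=R1[:,2]
plan(s['position'],U@V,[(-1,tcp(G-130*z,R1),R1),(-1,tcp(G-40*z,R1),R1,36),(-1,tcp(G,R1),R1,16)]+[(1,tcp(G,R1),R1)]*6)
```

```text
[[[-1,0.004,0.006,0.07,-0.001,-0.05,-0.004],[-1,0.008,0.013,0.139,-0.002,-0.101,-0.009],[-1,0.012,0.019,0.209,-0.003,-0.151,-0.013],[-1,0.016,0.026,0.279,-0.004,-0.201,-0.017],[-1,0.02,0.032,0.348,-0.005,-0.252,-0.021]]]
[[[-1,0.0,0.0,0.06,0.0,0.0,0.0],[-1,0.0,0.0,0.12,0.0,0.0,0.0],[-1,0.0,0.0,0.18,0.0,0.0,0.0],[-1,0.0,0.0,0.207,0.0,0.0,0.0],[-1,0.0,0.0,0.233,0.0,0.0,0.0]]]
[[[-1,0.0,0.0,0.027,0.0,0.0,0.0],[1,0.0,0.0,0.027,0.0,0.0,0.0],[1,0.0,0.0,0.027,0.0,0.0,0.0],[1,0.0,0.0,0.027,0.0,0.0,0.0],[1,0.0,0.0,0.027,0.0,0.0,0.0]]]
[[[1,0.0,0.0,0.0,0.0,0.0,0.0],[1,0.0,0.0,0.0,0.0,0.0,0.0]]]
17 [561.4 206.8  14.7]
```

move_arm(
  series=[
    [[-1,0.004,0.006,0.07,-0.001,-0.05,-0.004],[-1,0.008,0.013,0.139,-0.002,-0.101,-0.009],[-1,0.012,0.019,0.209,-0.003,-0.151,-0.013],[-1,0.016,0.026,0.279,-0.004,-0.201,-0.017],[-1,0.02,0.032,0.348,-0.005,-0.252,-0.021]],
  ],
)

```text
time_s: 3.15
position: [543.0, 258.6, 127.1]
orientation: [[-0.264, 0.952, 0.157], [0.819, 0.307, -0.485], [-0.509, 0.0, -0.861]]
ft_force: [1.0, 0.1, -0.1]
gripper_width: 85.6
grip_force: 0.0
```

move_arm(
  series=[
    [[-1,0.0,0.0,0.06,0.0,0.0,0.0],[-1,0.0,0.0,0.12,0.0,0.0,0.0],[-1,0.0,0.0,0.18,0.0,0.0,0.0],[-1,0.0,0.0,0.207,0.0,0.0,0.0],[-1,0.0,0.0,0.233,0.0,0.0,0.0]],
  ],
)

```text
time_s: 3.65
position: [560.6, 202.2, 26.8]
orientation: [[-0.265, 0.952, 0.154], [0.821, 0.307, -0.482], [-0.505, -0.002, -0.863]]
ft_force: [-0.4, 0.5, -0.1]
gripper_width: 85.2
grip_force: 0.0
```

move_arm(
  series=[
    [[-1,0.0,0.0,0.027,0.0,0.0,0.0],[1,0.0,0.0,0.027,0.0,0.0,0.0],[1,0.0,0.0,0.027,0.0,0.0,0.0],[1,0.0,0.0,0.027,0.0,0.0,0.0],[1,0.0,0.0,0.027,0.0,0.0,0.0]],
  ],
)

```text
time_s: 4.15
position: [563.3, 197.7, 17.1]
orientation: [[-0.265, 0.951, 0.156], [0.822, 0.308, -0.479], [-0.504, 0.001, -0.863]]
ft_force: [-0.3, 1.3, 3.8]
gripper_width: 50.6
grip_force: 62.4
```

move_arm(
  series=[
    [[1,0.0,0.0,0.0,0.0,0.0,0.0],[1,0.0,0.0,0.0,0.0,0.0,0.0],[1,0.0,0.0,0.0,0.0,0.0,0.0]],
  ],
)

```text
time_s: 4.45
position: [563.3, 197.7, 17.1]
orientation: [[-0.265, 0.951, 0.156], [0.822, 0.308, -0.48], [-0.505, 0.001, -0.863]]
ft_force: [-0.7, 2.4, 5.5]
gripper_width: 50.7
grip_force: 62.7
```

Run:
```python
from plan import *; from cell import monitor
s=monitor.get_state(); U,_,V=np.linalg.svd(s['orientation']); R=U@V; p=s['position']
B=np.array([559.35,213.5,30])-75*d
r=R.T@(B-p); R2=tilt(R,90); print('R2',R2.round(3).tolist(), 'can axis',(R2@R.T@d).round(3), 'r',r.round(1)); np.savez('can.npz',r=r,a=R.T@d)
P=lambda h:tr(0,75,h)-R2@r
print('hi',P(80),'lo',P(4))
plan(p,R,[(1,p+[0,0,140],R,30),(1,P(80),R2,42)],deg=6)
```

```text
R2 [[-0.156, 0.951, -0.265], [0.48, 0.308, 0.822], [0.863, 0.001, -0.505]] can axis [-0.012 -0.004  1.   ] r [-57.3   2.   18.5]
hi [517.88112423 322.06768342 138.79499568] lo [517.88112423 322.06768342  62.79499568]
[[[1,-0.028,0.0,-0.048,0.0,0.0,0.0],[1,-0.057,0.0,-0.097,0.0,0.0,0.0],[1,-0.085,0.0,-0.145,0.0,0.0,0.0],[1,-0.113,0.0,-0.193,0.0,0.0,0.0],[1,-0.141,0.0,-0.242,0.0,0.0,0.0]]]
[[[1,0.015,0.0,-0.006,0.0,0.047,0.0],[1,0.031,-0.001,-0.012,0.0,0.094,0.0],[1,0.046,-0.001,-0.019,0.0,0.141,0.0],[1,0.061,-0.002,-0.025,0.0,0.188,0.0],[1,0.077,-0.003,-0.032,0.0,0.234,0.0]]]
[[[1,0.016,0.0,0.002,0.0,0.047,0.0],[1,0.033,-0.001,0.004,0.0,0.094,0.0],[1,0.05,-0.002,0.005,0.0,0.141,0.0],[1,0.066,-0.002,0.007,0.0,0.188,0.0],[1,0.083,-0.003,0.009,0.0,0.235,0.0]]]
[[[1,0.014,0.0,0.009,0.0,0.047,0.0],[1,0.028,-0.001,0.018,0.0,0.093,0.0],[1,0.042,-0.002,0.027,0.0,0.14,0.0],[1,0.055,-0.002,0.037,0.0,0.187,0.0],[1,0.069,-0.003,0.046,0.0,0.234,0.0]]]
[[[1,0.008,0.0,0.015,0.0,0.047,0.0]]]
21 [518.1 322.1 138.7]
```

move_arm(
  series=[
    [[1,-0.028,0.0,-0.048,0.0,0.0,0.0],[1,-0.057,0.0,-0.097,0.0,0.0,0.0],[1,-0.085,0.0,-0.145,0.0,0.0,0.0],[1,-0.113,0.0,-0.193,0.0,0.0,0.0],[1,-0.141,0.0,-0.242,0.0,0.0,0.0]],
  ],
)

```text
time_s: 4.95
position: [562.2, 196.1, 156.5]
orientation: [[-0.266, 0.952, 0.153], [0.821, 0.307, -0.482], [-0.505, -0.002, -0.863]]
ft_force: [-0.8, 0.5, -2.7]
gripper_width: 50.5
grip_force: 62.7
```

move_arm(
  series=[
    [[1,0.015,0.0,-0.006,0.0,0.047,0.0],[1,0.031,-0.001,-0.012,0.0,0.094,0.0],[1,0.046,-0.001,-0.019,0.0,0.141,0.0],[1,0.061,-0.002,-0.025,0.0,0.188,0.0],[1,0.077,-0.003,-0.032,0.0,0.234,0.0]],
  ],
)

```text
time_s: 5.45
position: [548.4, 235.2, 150.4]
orientation: [[-0.307, 0.952, 0.01], [0.951, 0.307, -0.035], [-0.037, -0.001, -0.999]]
ft_force: [0.6, -0.1, -2.6]
gripper_width: 50.3
grip_force: 62.6
```

move_arm(
  series=[
    [[1,0.016,0.0,0.002,0.0,0.047,0.0],[1,0.033,-0.001,0.004,0.0,0.094,0.0],[1,0.05,-0.002,0.005,0.0,0.141,0.0],[1,0.066,-0.002,0.007,0.0,0.188,0.0],[1,0.083,-0.003,0.009,0.0,0.235,0.0]],
  ],
)

```text
time_s: 5.95
position: [534.5, 273.6, 144.1]
orientation: [[-0.275, 0.952, -0.136], [0.855, 0.307, 0.418], [0.439, -0.001, -0.898]]
ft_force: [-0.4, -0.3, -2.5]
gripper_width: 50.7
grip_force: 62.6
```

move_arm(
  series=[
    [[1,0.014,0.0,0.009,0.0,0.047,0.0],[1,0.028,-0.001,0.018,0.0,0.093,0.0],[1,0.042,-0.002,0.027,0.0,0.14,0.0],[1,0.055,-0.002,0.037,0.0,0.187,0.0],[1,0.069,-0.003,0.046,0.0,0.234,0.0]],
  ],
)

```text
time_s: 6.45
position: [520.8, 312.0, 137.8]
orientation: [[-0.178, 0.952, -0.249], [0.558, 0.306, 0.771], [0.81, -0.001, -0.586]]
ft_force: [-0.1, 0.2, -2.1]
gripper_width: 50.4
grip_force: 62.7
```

move_arm(
  series=[
    [[1,0.008,0.0,0.015,0.0,0.047,0.0],[1,0.008,0.0,0.015,0.0,0.047,0.0],[1,0.008,0.0,0.015,0.0,0.047,0.0]],
  ],
)

```text
time_s: 6.75
position: [517.8, 320.5, 136.7]
orientation: [[-0.153, 0.952, -0.266], [0.482, 0.307, 0.821], [0.862, -0.003, -0.506]]
ft_force: [1.4, 0.5, -1.7]
gripper_width: 50.4
grip_force: 62.7
```

Full reach works. I'll check the can's attitude from the scene camera before lowering it.

Run:
```python
from plan import *; from h import *
s=monitor.get_state(); k=np.load('can.npz'); U,_,V=np.linalg.svd(s['orientation']); R=U@V
b=s['position']+R@k['r']; a=R@k['a']; print(b,a)
im=grab_frame('scene')
pts=proj('scene',[b,b+150*a]); print(pts)
cx,cy=pts.mean(0).astype(int); x0,y0=cx-60,cy-45
cr=cv2.resize(im[y0:y0+90,x0:x0+120],None,fx=6,fy=6,interpolation=cv2.INTER_CUBIC)
for q in pts: cv2.circle(cr,tuple(((q-[x0,y0]+.5)*6).astype(int).tolist()),4,(255,0,0),-1)
cv2.imwrite('pics/s1.png',cr[:,:,::-1])
```

```text
[523.55670784 308.67305746  77.90849723] [-8.86704271e-03 -8.91986247e-04  1.00019277e+00]
[[357.72534149 181.62637275]
 [360.20329515 146.52167937]]
```

View pics/s1.png

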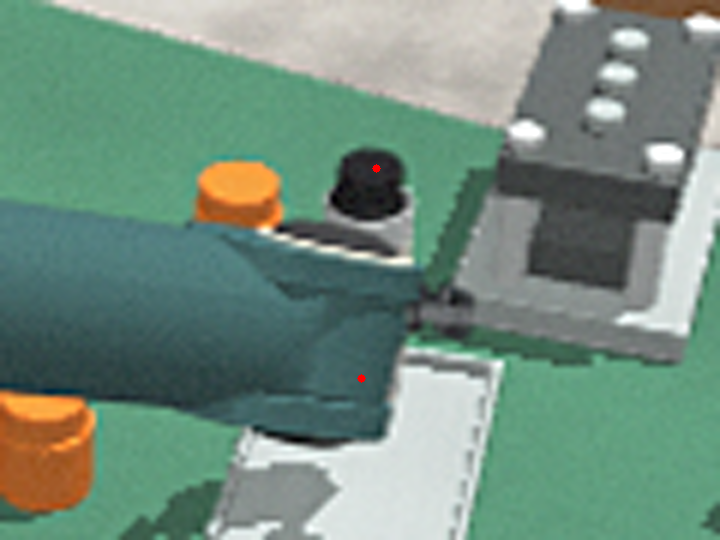

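The crop shows the can upright in the hand (cap at (370,180), matching the dot). The arm's wrist barrel spans crop (340,240) to (320,440), so I'll check its clearance over jar_a before lowering.

Run:
```python
from plan import *; from h import *
from scipy.optimize import least_squares
s=monitor.get_state(); R=s['orientation'];p=s['position']
pts=proj('scene',[p])  
x0,y0=[int(v) for v in (np.array([357.725+360.203,181.626+146.522])/2)]; x0-=60;y0-=45
ob=np.array([(340,240),(320,440)])/6-.5+[x0,y0]
def f(v):
    L,h1,h2=v; return (proj('scene',[p-L*R[:,2]+h1*R[:,0],p-L*R[:,2]-h2*R[:,0]])-ob).ravel()
r=least_squares(f,[210,60,60]); L,h1,h2=r.x; print(r.x,r.fun)
print('ends',p-L*R[:,2]+h1*R[:,0],p-L*R[:,2]-h2*R[:,0])
for L in(200,230,260,300): print(L,p-L*R[:,2],proj('scene',[p-L*R[:,2]]))
print(s['qpos'],proj('scene',[[604.6,89.7,85]]))
```

```text
[238.22911686  38.2547775   63.74738595] [ 0.33768044  0.04073995 -0.34207336 -0.04129954]
ends [575.16758959 144.07194686 291.67786215] [591.03965193  94.83310161 203.76850484]
200 [570.98451922 156.95499384 239.31926782] [[354.07118556 170.1695669 ]]
230 [578.93843896 132.3536969  254.53476483] [[353.22608896 170.90447586]]
260 [586.8923587  107.75239995 269.75026184] [[352.34136583 171.673844  ]]
300 [597.49758502  74.95067069 290.03759119] [[351.09512147 172.7575951 ]]
[ 6.08902247e-01  1.18703287e+00 -1.18135978e+00  1.78618160e+00
 -7.70985583e-04  7.57438297e-01  9.32856184e-02] [[351.58585754 222.9177427 ]]
```

Run:
```python
from h import *
a=grab_frame('scene')[60:300,100:460];b=grab_frame('top')[100:340,160:440]
cv2.imwrite('pics/sc.png',np.hstack([a,b])[:,:,::-1])
```

```text
(no output)
```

View pics/sc.png

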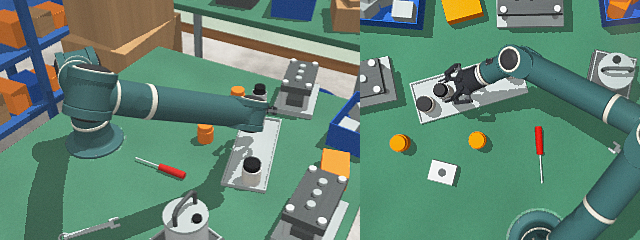

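The left half shows the can upright with the forearm well above the bench and jar_a at (252,165) free. The right half shows the forearm passing outside the canister. Nothing is close, so I'll lower.

Run:
```python
from plan import *; from h import *
s=monitor.get_state(); k=np.load('can.npz'); U,_,V=np.linalg.svd(s['orientation']); R=U@V;p=s['position']
A=Ro.align_vectors([[0,0,1]],[R@k['a']])[0].as_matrix()
b=p+R@k['r'];print(b)
plan(p,R,[(1,p+[0,1.5,-56],R,15),(1,p+[0,1.5,-71],R,5)])
```

```text
[524.18296608 309.39289069  79.98731332]
[[[1,-0.024,0.0,0.015,0.0,0.0,0.0],[1,-0.048,0.0,0.03,0.0,0.0,0.0],[1,-0.071,0.001,0.045,0.0,0.0,0.0],[1,-0.095,0.001,0.059,0.0,0.0,0.0],[1,-0.104,0.001,0.064,0.0,0.0,0.0]]]
[[[1,-0.008,0.0,0.006,0.0,0.0,0.0],[1,-0.017,0.0,0.011,0.0,0.0,0.0]]]
7 [518.2 322.9  67.6]
```

move_arm(
  series=[
    [[1,-0.024,0.0,0.015,0.0,0.0,0.0],[1,-0.048,0.0,0.03,0.0,0.0,0.0],[1,-0.071,0.001,0.045,0.0,0.0,0.0],[1,-0.095,0.001,0.059,0.0,0.0,0.0],[1,-0.104,0.001,0.064,0.0,0.0,0.0]],
  ],
)

```text
time_s: 7.4
position: [517.2, 322.0, 73.9]
orientation: [[-0.152, 0.952, -0.267], [0.482, 0.307, 0.821], [0.863, -0.004, -0.505]]
ft_force: [-0.2, -1.1, -2.2]
gripper_width: 50.5
grip_force: 62.7
```

move_arm(
  series=[
    [[1,-0.008,0.0,0.006,0.0,0.0,0.0],[1,-0.017,0.0,0.011,0.0,0.0,0.0],[1,-0.017,0.0,0.011,0.0,0.0,0.0]],
  ],
)

```text
time_s: 7.7
position: [517.7, 322.7, 65.8]
orientation: [[-0.154, 0.952, -0.266], [0.481, 0.307, 0.821], [0.863, -0.002, -0.505]]
ft_force: [-0.3, -0.0, -1.6]
gripper_width: 50.4
grip_force: 62.7
```

move_arm(
  series=[
    [[1,-0.003,0.0,0.002,0.0,0.0,0.0],[1,-0.003,0.0,0.002,0.0,0.0,0.0]],
  ],
)

```text
time_s: 7.9
position: [517.9, 322.8, 64.6]
orientation: [[-0.155, 0.952, -0.265], [0.481, 0.307, 0.821], [0.863, -0.001, -0.506]]
ft_force: [0.1, 0.2, -2.2]
gripper_width: 50.6
grip_force: 62.7
```

move_arm(
  series=[
    [[1,-0.003,0.0,0.002,0.0,0.0,0.0],[1,-0.003,0.0,0.002,0.0,0.0,0.0]],
  ],
)

```text
time_s: 8.1
position: [517.7, 322.8, 62.6]
orientation: [[-0.154, 0.952, -0.265], [0.481, 0.307, 0.821], [0.863, -0.001, -0.506]]
ft_force: [0.7, -0.1, -1.9]
gripper_width: 50.5
grip_force: 62.7
```

move_arm(
  series=[
    [[1,-0.003,0.0,0.002,0.0,0.0,0.0],[1,-0.003,0.0,0.002,0.0,0.0,0.0]],
  ],
)

```text
time_s: 8.3
position: [517.6, 323.0, 60.6]
orientation: [[-0.154, 0.952, -0.265], [0.481, 0.307, 0.821], [0.863, -0.001, -0.506]]
ft_force: [-1.0, 0.5, -1.4]
gripper_width: 50.6
grip_force: 62.7
```

move_arm(
  series=[
    [[1,-0.002,0.0,0.001,0.0,0.0,0.0],[1,-0.002,0.0,0.001,0.0,0.0,0.0]],
  ],
)

```text
time_s: 8.5
position: [517.7, 322.9, 59.6]
orientation: [[-0.154, 0.952, -0.265], [0.481, 0.307, 0.821], [0.863, -0.001, -0.505]]
ft_force: [0.6, 0.1, -1.5]
gripper_width: 50.0
grip_force: 62.7
```

move_arm(
  series=[
    [[1,-0.002,0.0,0.001,0.0,0.0,0.0],[1,-0.002,0.0,0.001,0.0,0.0,0.0]],
  ],
)

```text
time_s: 8.7
position: [517.7, 322.8, 58.5]
orientation: [[-0.154, 0.952, -0.266], [0.481, 0.307, 0.821], [0.863, -0.001, -0.505]]
ft_force: [0.2, 0.1, -1.9]
gripper_width: 50.1
grip_force: 62.7
```

move_arm(
  series=[
    [[1,-0.002,0.0,0.001,0.0,0.0,0.0],[1,-0.002,0.0,0.001,0.0,0.0,0.0]],
  ],
)

```text
time_s: 8.9
position: [517.7, 323.0, 58.2]
orientation: [[-0.154, 0.952, -0.266], [0.481, 0.307, 0.821], [0.863, -0.001, -0.505]]
ft_force: [0.8, -1.6, 2.5]
gripper_width: 50.3
grip_force: 63.2
```

move_arm(
  series=[
    [[-1,0,0,0,0,0,0],[-1,0,0,0,0,0,0],[-1,0,0,0,0,0,0],[-1,0,0,0,0,0,0],[-1,0,0,0,0,0,0]],
  ],
)

```text
time_s: 9.4
position: [517.7, 322.8, 57.5]
orientation: [[-0.154, 0.952, -0.265], [0.481, 0.307, 0.821], [0.863, -0.001, -0.505]]
ft_force: [0.0, -0.9, -0.6]
gripper_width: 85.6
grip_force: 0.0
```

move_arm(
  series=[
    [[-1,0,0,0,0,0,0],[-1,0,0,-0.02,0,0,0],[-1,0,0,-0.04,0,0,0],[-1,0,0,-0.07,0,0,0],[-1,0,0,-0.1,0,0,0]],
  ],
)

```text
time_s: 9.9
position: [531.8, 280.3, 83.5]
orientation: [[-0.154, 0.952, -0.265], [0.482, 0.306, 0.821], [0.863, -0.001, -0.506]]
ft_force: [0.5, -0.9, -0.0]
gripper_width: 85.3
grip_force: 0.0
```

move_arm(
  series=[
    [[-1,0,0,-0.05,0,0,0],[-1,0,0,-0.1,0,0,0],[-1,0,0,-0.16,0,0,0],[-1,0,0,-0.22,0,0,0],[-1,0,0,-0.22,0,0,0]],
  ],
)

```text
time_s: 10.4
position: [564.6, 186.7, 140.2]
orientation: [[-0.154, 0.954, -0.256], [0.484, 0.299, 0.822], [0.861, 0.003, -0.508]]
ft_force: [0.4, -0.8, -0.1]
gripper_width: 85.2
grip_force: 0.0
```

Run:
```python
from plan import *; from h import *
s=monitor.get_state(); U,_,V=np.linalg.svd(s['orientation']); R=U@V;p=s['position']; print(s['time_s'],p)
a=grab_frame('scene')[60:300,100:460];b=grab_frame('wrist')
cv2.imwrite('pics/sd.png',np.hstack([a,b[80:320,140:500]])[:,:,::-1])
# canister handle (580.3,-253): tool y across bar => world x; continue the yaw of the arm
RH=DN(0.0)
plan(p,R,[(-1,[530,60,330],tilt(RC,10)),(-1,[500,-100,360],RH),(-1,[580,-253,330],RH)],deg=6.5,mm=36)
```

```text
10.4 [564.57075299 186.65157153 140.2343104 ]
[[[-1,0.027,-0.018,-0.048,0.001,-0.052,-0.001],[-1,0.054,-0.035,-0.096,0.002,-0.103,-0.002],[-1,0.081,-0.053,-0.144,0.003,-0.155,-0.003],[-1,0.107,-0.07,-0.192,0.004,-0.206,-0.004],[-1,0.134,-0.088,-0.24,0.004,-0.258,-0.005]]]
[[[-1,-0.001,-0.018,-0.055,0.001,-0.051,-0.001],[-1,-0.002,-0.036,-0.11,0.002,-0.103,-0.002],[-1,-0.004,-0.054,-0.164,0.003,-0.154,-0.003],[-1,-0.048,-0.085,-0.202,-0.005,-0.171,0.027],[-1,-0.093,-0.116,-0.24,-0.012,-0.187,0.058]]]
[[[-1,-0.059,-0.024,-0.018,-0.003,-0.017,0.031],[-1,-0.117,-0.049,-0.036,-0.006,-0.033,0.061],[-1,-0.176,-0.073,-0.055,-0.009,-0.05,0.092],[-1,-0.243,-0.053,-0.05,-0.009,-0.05,0.092],[-1,-0.311,-0.033,-0.045,-0.009,-0.05,0.092]]]
[[[-1,-0.061,0.031,0.012,0.0,0.0,0.0],[-1,-0.122,0.063,0.024,0.0,0.0,0.0],[-1,-0.183,0.095,0.036,0.0,0.0,0.0]]]
18 [ 579.9 -252.9  330.2]
```

View pics/sd.png

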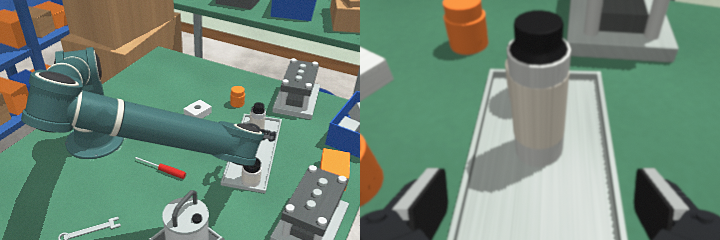

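The can stands upright on the tray at wrist crop (540,85), with jar_b hidden behind it. Next is the canister.

move_arm(
  series=[
    [[-1,0.027,-0.018,-0.048,0.001,-0.052,-0.001],[-1,0.054,-0.035,-0.096,0.002,-0.103,-0.002],[-1,0.081,-0.053,-0.144,0.003,-0.155,-0.003],[-1,0.107,-0.07,-0.192,0.004,-0.206,-0.004],[-1,0.134,-0.088,-0.24,0.004,-0.258,-0.005]],
  ],
)

```text
time_s: 11.0
position: [538.8, 111.6, 257.5]
orientation: [[-0.282, 0.947, -0.154], [0.833, 0.321, 0.451], [0.476, -0.001, -0.879]]
ft_force: [-0.1, -0.3, 0.1]
gripper_width: 85.5
grip_force: 0.0
```

move_arm(
  series=[
    [[-1,-0.001,-0.018,-0.055,0.001,-0.051,-0.001],[-1,-0.002,-0.036,-0.11,0.002,-0.103,-0.002],[-1,-0.004,-0.054,-0.164,0.003,-0.154,-0.003],[-1,-0.048,-0.085,-0.202,-0.005,-0.171,0.027],[-1,-0.093,-0.116,-0.24,-0.012,-0.187,0.058]],
  ],
)

```text
time_s: 11.5
position: [515.0, 1.3, 340.4]
orientation: [[-0.201, 0.979, -0.033], [0.974, 0.204, 0.1], [0.104, -0.012, -0.994]]
ft_force: [0.4, -0.3, -0.4]
gripper_width: 86.0
grip_force: 0.0
```

Run:
```python
from plan import *; from h import *
s=monitor.get_state(); U,_,V=np.linalg.svd(s['orientation']); R=U@V;p=s['position']; print(s['time_s'],p,R.round(3).tolist())
RH=DN(0.0)
plan(p,R,[(-1,[500,-100,380],RH),(-1,[560,-240,380],RH)]+[(-1,[560,-240,380],RH)]*2,deg=6.5,mm=36)
```

```text
11.5 [515.03915685   1.29452929 340.41407798] [[-0.201, 0.979, -0.033], [0.974, 0.204, 0.1], [0.104, -0.012, -0.994]]
[[[-1,-0.046,-0.018,-0.024,-0.003,-0.012,0.024],[-1,-0.091,-0.036,-0.049,-0.006,-0.025,0.049],[-1,-0.137,-0.054,-0.073,-0.008,-0.037,0.073],[-1,-0.183,-0.072,-0.098,-0.011,-0.049,0.098],[-1,-0.242,-0.06,-0.104,-0.011,-0.049,0.098]]]
[[[-1,-0.056,0.024,0.0,0.0,0.0,0.0],[-1,-0.112,0.049,0.0,0.0,0.0,0.0],[-1,-0.168,0.073,0.0,0.0,0.0,0.0],[-1,-0.224,0.097,0.0,0.0,0.0,0.0],[-1,-0.224,0.097,0.0,0.0,0.0,0.0]]]
[[[-1,0.0,0.0,0.0,0.0,0.0,0.0]]]
11 [ 560.2 -239.9  379.8]
```

move_arm(
  series=[
    [[-1,-0.046,-0.018,-0.024,-0.003,-0.012,0.024],[-1,-0.091,-0.036,-0.049,-0.006,-0.025,0.049],[-1,-0.137,-0.054,-0.073,-0.008,-0.037,0.073],[-1,-0.183,-0.072,-0.098,-0.011,-0.049,0.098],[-1,-0.242,-0.06,-0.104,-0.011,-0.049,0.098]],
  ],
)

```text
time_s: 12.0
position: [511.6, -128.0, 380.2]
orientation: [[0.001, 1.0, -0.0], [1.0, -0.001, -0.0], [-0.0, -0.0, -1.0]]
ft_force: [-0.3, 0.2, 1.0]
gripper_width: 85.5
grip_force: 0.0
```

move_arm(
  series=[
    [[-1,-0.056,0.024,0.0,0.0,0.0,0.0],[-1,-0.112,0.049,0.0,0.0,0.0,0.0],[-1,-0.168,0.073,0.0,0.0,0.0,0.0],[-1,-0.224,0.097,0.0,0.0,0.0,0.0],[-1,-0.224,0.097,0.0,0.0,0.0,0.0]],
  ],
)

```text
time_s: 12.5
position: [560.7, -245.3, 376.2]
orientation: [[0.008, 1.0, -0.003], [1.0, -0.008, 0.005], [0.005, -0.003, -1.0]]
ft_force: [-0.6, -0.4, -0.8]
gripper_width: 85.4
grip_force: 0.0
```

Run:
```python
from plan import *; from h import *
s=monitor.get_state(); c=get_calibration('wrist'); im=grab_frame('wrist')
np.savez('wc.npz',**c); print(s['position'],s['orientation'].round(3).tolist())
for P in ([580,-223,226],[580,-283,226]): q=proj('wrist',P,c)[0]; print(q); cv2.circle(im,tuple(q.round().astype(int).tolist()),2,(255,0,0),-1)
cv2.imwrite('pics/w3.png',im[:,:,::-1])
```

```text
[ 560.68003514 -245.34609668  376.19087176] [[0.008, 1.0, -0.003], [1.0, -0.008, 0.005], [0.005, -0.003, -1.0]]
[340.60171017 163.1069691 ]
[340.00716183 223.79772538]
```

View pics/w3.png

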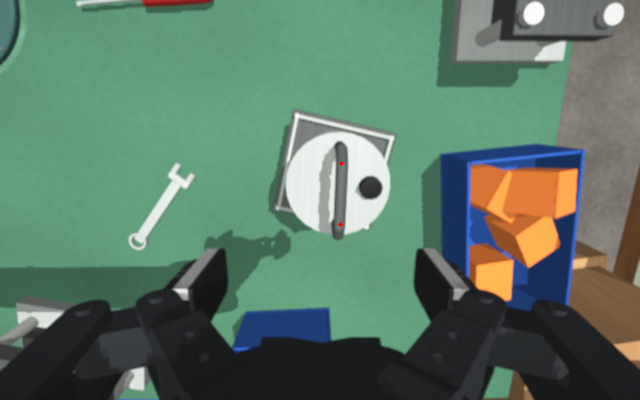

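The bar runs from (341,145) to (339,238), and the projected ends agree to about 1 mm. I'm descending on it.

Run:
```python
from plan import *; from cell import monitor
s=monitor.get_state(); U,_,V=np.linalg.svd(s['orientation']); R=U@V
H=np.array([580,-253,208]); RH=DN(0.0)
plan(s['position'],R,[(-1,H+[0,0,100],RH,35),(-1,H,RH,25)]+[(-1,H,RH)])
```

```text
[[[-1,-0.007,0.013,0.046,0.0,-0.001,-0.001],[-1,-0.014,0.026,0.091,-0.001,-0.002,-0.002],[-1,-0.022,0.04,0.137,-0.001,-0.003,-0.002],[-1,-0.022,0.04,0.187,-0.001,-0.003,-0.002],[-1,-0.022,0.04,0.237,-0.001,-0.003,-0.002]]]
[[[-1,0.0,0.0,0.05,0.0,0.0,0.0],[-1,0.0,0.0,0.1,0.0,0.0,0.0],[-1,0.0,0.0,0.1,0.0,0.0,0.0]]]
8 [ 580.  -252.9  208. ]
```

move_arm(
  series=[
    [[-1,-0.007,0.013,0.046,0.0,-0.001,-0.001],[-1,-0.014,0.026,0.091,-0.001,-0.002,-0.002],[-1,-0.022,0.04,0.137,-0.001,-0.003,-0.002],[-1,-0.022,0.04,0.187,-0.001,-0.003,-0.002],[-1,-0.022,0.04,0.237,-0.001,-0.003,-0.002]],
  ],
)

```text
time_s: 13.05
position: [580.4, -249.8, 258.9]
orientation: [[-0.004, 1.0, 0.001], [1.0, 0.004, -0.002], [-0.002, 0.001, -1.0]]
ft_force: [1.1, -0.5, 0.4]
gripper_width: 85.4
grip_force: 0.0
```

move_arm(
  series=[
    [[-1,0.0,0.0,0.05,0.0,0.0,0.0],[-1,0.0,0.0,0.1,0.0,0.0,0.0],[-1,0.0,0.0,0.1,0.0,0.0,0.0]],
  ],
)

```text
time_s: 13.35
position: [578.2, -250.1, 206.5]
orientation: [[-0.004, 1.0, -0.005], [1.0, 0.004, 0.0], [0.0, -0.005, -1.0]]
ft_force: [-0.1, -0.3, 0.3]
gripper_width: 85.7
grip_force: 0.0
```

move_arm(
  series=[
    [[-1,0,0,0,0,0,0]],
  ],
)

```text
time_s: 13.45
position: [580.8, -250.9, 210.4]
orientation: [[-0.003, 1.0, 0.001], [1.0, 0.003, -0.002], [-0.002, 0.001, -1.0]]
ft_force: [-0.1, -0.0, 0.7]
gripper_width: 84.8
grip_force: 0.0
```

move_arm(
  series=[
    [[0,-0.004,0,0.004,0,0,0],[0.4,-0.004,0,0.004,0,0,0],[0.7,-0.004,0,0.004,0,0,0],[1,-0.004,0,0.004,0,0,0],[1,-0.004,0,0.004,0,0,0]],
  ],
)

```text
time_s: 13.95
position: [580.7, -254.4, 208.3]
orientation: [[-0.001, 1.0, 0.002], [1.0, 0.001, -0.003], [-0.003, 0.002, -1.0]]
ft_force: [-2.4, -0.4, 1.1]
gripper_width: 12.6
grip_force: 1.6
```

move_arm(
  series=[
    [[1,0,0,0,0,0,0],[1,0,0,0,0,0,0],[1,0,0,0,0,0,0],[1,0,0,0,0,0,0]],
  ],
)

```text
time_s: 14.35
position: [580.7, -254.9, 208.2]
orientation: [[-0.0, 1.0, 0.002], [1.0, 0.0, -0.004], [-0.004, 0.002, -1.0]]
ft_force: [-2.1, -2.1, 3.5]
gripper_width: 9.8
grip_force: 58.6
```

move_arm(
  series=[
    [[1,0,0,-0.006,0,0,0],[1,0,0,-0.015,0,0,0],[1,0,0,-0.03,0,0,0],[1,0,0,-0.05,0,0,0],[1,0,0,-0.05,0,0,0]],
  ],
)

```text
time_s: 14.85
position: [581.9, -254.1, 234.9]
orientation: [[-0.001, 1.0, 0.005], [1.0, 0.001, -0.004], [-0.004, 0.005, -1.0]]
ft_force: [0.5, -0.5, -5.1]
gripper_width: 9.7
grip_force: 58.3
```

move_arm(
  series=[
    [[1,0,0,-0.02,0,0,0],[1,0,0,-0.06,0,0,0],[1,0,0,-0.11,0,0,0],[1,0,0,-0.16,0,0,0],[1,0,0,-0.2,0,0,0]],
  ],
)

```text
time_s: 15.35
position: [580.8, -253.7, 335.0]
orientation: [[-0.001, 1.0, 0.003], [1.0, 0.001, -0.003], [-0.003, 0.003, -1.0]]
ft_force: [0.3, -0.2, -6.5]
gripper_width: 10.0
grip_force: 58.6
```

Run:
```python
from plan import *; from h import *
s=monitor.get_state(); U,_,V=np.linalg.svd(s['orientation']); R=U@V; p=s['position'];print(p,s['gripper_width'],s['ft_force'],s['wrist_torque'])
T=tr(0,-45,340); RT=DN(.272); q=lambda f:(1,p+(T-p)*f,R@Ro.from_rotvec(f*Ro.from_matrix(R.T@RT).as_rotvec()).as_matrix())
plan(p,R,[q(.02)+(20,),q(.06)+(25,),q(.95)+(24,),q(.98)+(16,),q(1)+(16,),q(1)],deg=20)
im=grab_frame('scene'); cv2.imwrite('pics/s5.png',cv2.resize(im[180:360,200:400],None,fx=3,fy=3)[:,:,::-1])
```

```text
[ 580.82633737 -253.74340844  335.02870125] 10.033948526290095 [ 0.28939754 -0.24145005 -6.49348116] [ 0.00146405 -0.08482313  0.04938169]
[[[1,0.018,-0.001,0.0,0.0,0.0,-0.003],[1,0.054,-0.003,-0.001,0.0,0.0,-0.008],[1,0.101,-0.005,-0.001,0.0,0.0,-0.015],[1,0.148,-0.008,-0.002,0.0,0.0,-0.021],[1,0.195,-0.011,-0.003,0.0,0.0,-0.028]]]
[[[1,0.047,0.001,-0.001,0.0,0.0,-0.007],[1,0.094,0.001,-0.001,0.0,0.001,-0.014],[1,0.141,0.001,-0.002,0.0,0.001,-0.02],[1,0.188,0.001,-0.003,0.0,0.001,-0.027],[1,0.235,0.002,-0.003,0.001,0.001,-0.034]]]
[[[1,0.047,0.003,-0.001,0.0,0.0,-0.007],[1,0.094,0.007,-0.001,0.0,0.0,-0.014],[1,0.141,0.01,-0.002,0.0,0.0,-0.02],[1,0.188,0.014,-0.003,0.0,0.0,-0.027],[1,0.234,0.017,-0.003,0.0,0.0,-0.034]]]
[[[1,0.047,0.007,-0.001,0.0,0.0,-0.007],[1,0.094,0.014,-0.001,0.0,0.0,-0.013],[1,0.14,0.021,-0.002,0.0,0.001,-0.02],[1,0.187,0.028,-0.003,0.0,0.001,-0.027],[1,0.213,0.032,-0.003,0.0,0.001,-0.031]]]
[[[1,0.018,0.004,0.0,0.0,0.0,-0.002],[1,0.018,0.004,0.0,0.0,0.0,-0.002]]]
22 [556.2 195.  340. ]
```

View pics/s5.png

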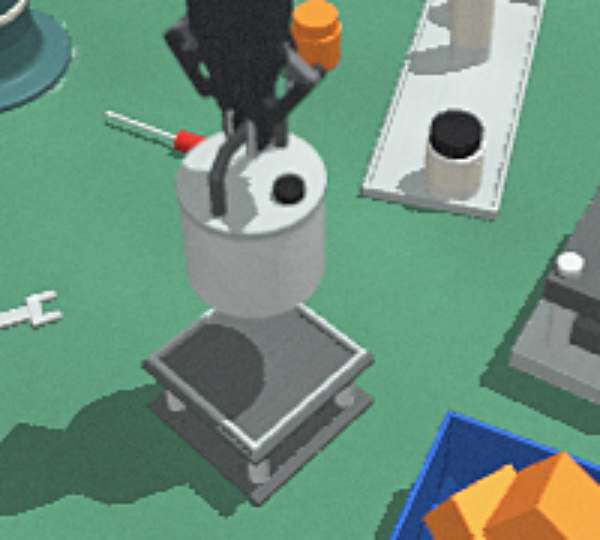

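The canister hangs level from the handle at (255,220), clear of the stand. I'll carry it over.

move_arm(
  series=[
    [[1,0.018,-0.001,0.0,0.0,0.0,-0.003],[1,0.054,-0.003,-0.001,0.0,0.0,-0.008],[1,0.101,-0.005,-0.001,0.0,0.0,-0.015],[1,0.148,-0.008,-0.002,0.0,0.0,-0.021],[1,0.195,-0.011,-0.003,0.0,0.0,-0.028]],
  ],
)

```text
time_s: 15.9
position: [574.5, -153.0, 333.8]
orientation: [[-0.063, 0.998, 0.001], [0.998, 0.063, -0.002], [-0.002, 0.001, -1.0]]
ft_force: [0.2, -0.2, -4.7]
gripper_width: 10.0
grip_force: 58.5
```

move_arm(
  series=[
    [[1,0.047,0.001,-0.001,0.0,0.0,-0.007],[1,0.094,0.001,-0.001,0.0,0.001,-0.014],[1,0.141,0.001,-0.002,0.0,0.001,-0.02],[1,0.188,0.001,-0.003,0.0,0.001,-0.027],[1,0.235,0.002,-0.003,0.001,0.001,-0.034]],
  ],
)

```text
time_s: 16.4
position: [568.9, -37.2, 335.5]
orientation: [[-0.131, 0.991, -0.0], [0.991, 0.131, -0.001], [-0.001, -0.001, -1.0]]
ft_force: [-0.2, -0.7, -5.3]
gripper_width: 10.0
grip_force: 58.5
```

move_arm(
  series=[
    [[1,0.047,0.003,-0.001,0.0,0.0,-0.007],[1,0.094,0.007,-0.001,0.0,0.0,-0.014],[1,0.141,0.01,-0.002,0.0,0.0,-0.02],[1,0.188,0.014,-0.003,0.0,0.0,-0.027],[1,0.234,0.017,-0.003,0.0,0.0,-0.034]],
  ],
)

```text
time_s: 16.9
position: [562.0, 80.0, 336.9]
orientation: [[-0.202, 0.979, -0.0], [0.979, 0.202, -0.001], [-0.001, -0.0, -1.0]]
ft_force: [0.3, -0.3, -5.2]
gripper_width: 10.1
grip_force: 58.5
```

move_arm(
  series=[
    [[1,0.047,0.007,-0.001,0.0,0.0,-0.007],[1,0.094,0.014,-0.001,0.0,0.0,-0.013],[1,0.14,0.021,-0.002,0.0,0.001,-0.02],[1,0.187,0.028,-0.003,0.0,0.001,-0.027],[1,0.213,0.032,-0.003,0.0,0.001,-0.031]],
  ],
)

```text
time_s: 17.4
position: [555.6, 189.0, 338.4]
orientation: [[-0.267, 0.964, -0.001], [0.964, 0.267, 0.003], [0.003, -0.0, -1.0]]
ft_force: [0.2, 1.0, -5.1]
gripper_width: 9.8
grip_force: 58.5
```

move_arm(
  series=[
    [[1,0.018,0.004,0.0,0.0,0.0,-0.002],[1,0.018,0.004,0.0,0.0,0.0,-0.002],[1,0.018,0.004,0.0,0.0,0.0,-0.002]],
  ],
)

```text
time_s: 17.7
position: [556.5, 193.7, 337.9]
orientation: [[-0.266, 0.964, -0.001], [0.964, 0.266, -0.0], [0.0, -0.001, -1.0]]
ft_force: [0.3, -0.4, -5.3]
gripper_width: 9.9
grip_force: 58.5
```

Run:
```python
from plan import *; from h import *
s=monitor.get_state(); U,_,V=np.linalg.svd(s['orientation']); R=U@V; p=s['position'];print(p,R.round(3).tolist(),s['gripper_width'])
im=grab_frame('top'); im2=grab_frame('scene')
cv2.imwrite('pics/t6.png',np.hstack([cv2.resize(im[135:235,190:340],None,fx=2.6,fy=2.6),cv2.resize(im2[130:260,290:410],None,fx=2,fy=2)])[:,:,::-1])if 0 else cv2.imwrite('pics/t6.png',np.hstack([cv2.resize(im[135:235,190:340],(390,260)),cv2.resize(im2[130:260,290:410],(240,260))])[:,:,::-1])
T=tr(0,-45,0)
plan(p,DN(.272) if 0 else R,[(1,[T[0],T[1],p[2]-6],DN(.272)),(1,[T[0],T[1],200],DN(.272),24),(1,[T[0],T[1],152],DN(.272),13),(1,[T[0],T[1],148],DN(.272),5)])
```

```text
[556.46371415 193.72442288 337.87989696] [[-0.266, 0.964, -0.001], [0.964, 0.266, -0.0], [0.0, -0.001, -1.0]] 9.871286121814459
[[[1,0.002,0.0,0.012,-0.001,0.0,-0.001],[1,0.002,0.0,0.056,-0.001,0.0,-0.001],[1,0.002,0.0,0.1,-0.001,0.0,-0.001],[1,0.002,0.0,0.144,-0.001,0.0,-0.001],[1,0.002,0.0,0.188,-0.001,0.0,-0.001]]]
[[[1,0.0,0.0,0.044,0.0,0.0,0.0],[1,0.0,0.0,0.088,0.0,0.0,0.0],[1,0.0,0.0,0.112,0.0,0.0,0.0],[1,0.0,0.0,0.136,0.0,0.0,0.0],[1,0.0,0.0,0.16,0.0,0.0,0.0]]]
[[[1,0.0,0.0,0.024,0.0,0.0,0.0],[1,0.0,0.0,0.032,0.0,0.0,0.0]]]
12 [556.2 194.7 147.9]
```

View pics/t6.png

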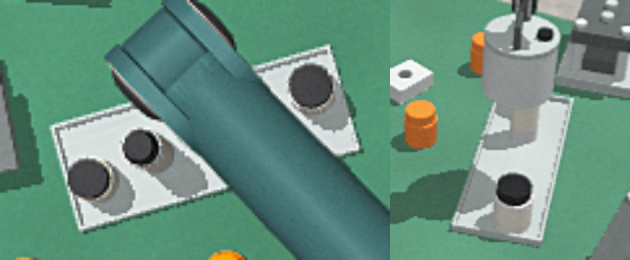

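The left half shows the can standing beside jar_b: cap at (142,148), jar lids at (90,180) and (311,88). The right half shows the canister hanging level above the free space. That was my eleventh picture, one over the limit of 10, so I'll view no more and check by numbers only.

Run:
```python
from h import *
px=(np.array([(142,147),(90,180),(311,88)])+.5)/2.6-.5+[190,135]
w=ray('top',px,[154,72,85])[:,:2]-[544,238.2]; print(w@np.array([[.9632,-.2687],[.2687,.9632]]))
```

```text
[[  -5.1810657    67.57282768]
 [ -17.92691123  156.82610957]
 [  15.44302783 -158.12413204]]
```

The can is at tray y≈68 and the jars haven't moved. With the canister at y=-45 there is over 20 mm free on each side, so I'm lowering it.

move_arm(
  series=[
    [[1,0.002,0.0,0.012,-0.001,0.0,-0.001],[1,0.002,0.0,0.056,-0.001,0.0,-0.001],[1,0.002,0.0,0.1,-0.001,0.0,-0.001],[1,0.002,0.0,0.144,-0.001,0.0,-0.001],[1,0.002,0.0,0.188,-0.001,0.0,-0.001]],
  ],
)

```text
time_s: 18.3
position: [555.9, 194.9, 242.8]
orientation: [[-0.268, 0.963, 0.001], [0.963, 0.268, 0.001], [0.001, 0.001, -1.0]]
ft_force: [0.5, 0.5, -5.8]
gripper_width: 10.1
grip_force: 58.5
```

move_arm(
  series=[
    [[1,0.0,0.0,0.044,0.0,0.0,0.0],[1,0.0,0.0,0.088,0.0,0.0,0.0],[1,0.0,0.0,0.112,0.0,0.0,0.0],[1,0.0,0.0,0.136,0.0,0.0,0.0],[1,0.0,0.0,0.16,0.0,0.0,0.0]],
  ],
)

```text
time_s: 18.8
position: [556.4, 195.9, 163.8]
orientation: [[-0.269, 0.963, 0.002], [0.963, 0.269, 0.002], [0.001, 0.002, -1.0]]
ft_force: [0.6, -0.2, -5.3]
gripper_width: 9.7
grip_force: 58.5
```

move_arm(
  series=[
    [[1,0.0,0.0,0.02,0.0,0.0,0.0],[1,0.0,0.0,0.026,0.0,0.0,0.0],[1,0.0,0.0,0.026,0.0,0.0,0.0]],
  ],
)

```text
time_s: 19.1
position: [555.8, 195.9, 150.8]
orientation: [[-0.27, 0.963, 0.001], [0.963, 0.27, 0.001], [0.001, 0.001, -1.0]]
ft_force: [0.4, -0.3, -5.5]
gripper_width: 10.4
grip_force: 58.5
```

Expected contact is at about z=142; I'll go down in small steps.

move_arm(
  series=[
    [[1,0,0,0.004,0,0,0],[1,0,0,0.008,0,0,0],[1,0,0,0.01,0,0,0],[1,0,0,0.01,0,0,0]],
  ],
)

```text
time_s: 19.5
position: [555.9, 195.8, 146.1]
orientation: [[-0.27, 0.963, 0.001], [0.963, 0.27, 0.001], [0.001, 0.001, -1.0]]
ft_force: [-0.5, 0.2, -4.8]
gripper_width: 10.1
grip_force: 58.5
```

move_arm(
  series=[
    [[1,0,0,0.002,0,0,0],[1,0,0,0.004,0,0,0]],
  ],
)

```text
time_s: 19.7
position: [555.9, 196.0, 144.2]
orientation: [[-0.269, 0.963, 0.001], [0.963, 0.269, 0.002], [0.001, 0.002, -1.0]]
ft_force: [1.6, 1.4, -4.8]
gripper_width: 9.8
grip_force: 58.5
```

move_arm(
  series=[
    [[1,0,0,0.002,0,0,0],[1,0,0,0.002,0,0,0]],
  ],
)

```text
time_s: 19.9
position: [555.8, 195.9, 142.9]
orientation: [[-0.27, 0.963, 0.001], [0.963, 0.27, 0.001], [0.001, 0.001, -1.0]]
ft_force: [-0.3, 0.1, -6.0]
gripper_width: 9.9
grip_force: 58.5
```

move_arm(
  series=[
    [[1,0,0,0.002,0,0,0],[1,0,0,0.002,0,0,0]],
  ],
)

```text
time_s: 20.1
position: [555.9, 196.2, 142.4]
orientation: [[-0.27, 0.963, 0.001], [0.963, 0.27, 0.002], [0.001, 0.002, -1.0]]
ft_force: [-0.5, -0.6, -3.4]
gripper_width: 10.1
grip_force: 58.8
```

move_arm(
  series=[
    [[1,0,0,0.002,0,0,0],[1,0,0,0.002,0,0,0]],
  ],
)

```text
time_s: 20.3
position: [555.8, 196.5, 142.3]
orientation: [[-0.27, 0.963, 0.001], [0.963, 0.27, 0.001], [0.001, 0.002, -1.0]]
ft_force: [-4.6, -1.2, 6.0]
gripper_width: 10.2
grip_force: 59.5
```

move_arm(
  series=[
    [[0.6,0,0,0,0,0,0],[0.3,0,0,0,0,0,0],[0,0,0,0,0,0,0],[-0.6,0,0,0,0,0,0],[-0.6,0,0,0,0,0,0]],
  ],
)

```text
time_s: 20.8
position: [556.0, 196.0, 141.1]
orientation: [[-0.269, 0.963, 0.001], [0.963, 0.269, 0.002], [0.001, 0.001, -1.0]]
ft_force: [0.0, -0.5, -0.1]
gripper_width: 67.9
grip_force: 0.0
```

move_arm(
  series=[
    [[-0.6,0,0,0,0,0,0],[-0.6,0,0,-0.02,0,0,0],[-0.6,0,0,-0.06,0,0,0],[-0.6,0,0,-0.12,0,0,0],[-0.6,0,0,-0.18,0,0,0]],
  ],
)

```text
time_s: 21.3
position: [555.6, 195.9, 232.6]
orientation: [[-0.27, 0.963, 0.001], [0.963, 0.27, 0.002], [0.002, 0.001, -1.0]]
ft_force: [0.1, 0.2, 0.3]
gripper_width: 68.4
grip_force: 0.0
```

move_arm(
  series=[
    [[-0.6,-0.05,0,-0.08,0,0,0],[-0.6,-0.13,0,-0.14,0,0,0],[-0.6,-0.22,0,-0.18,0,0,0],[-0.6,-0.31,0,-0.2,0,0,0],[-0.6,-0.4,0,-0.2,0,0,0]],
  ],
)

```text
time_s: 21.8
position: [610.6, 1.7, 333.9]
orientation: [[-0.27, 0.963, 0.005], [0.963, 0.27, 0.001], [-0.0, 0.005, -1.0]]
ft_force: [0.1, -0.1, -0.5]
gripper_width: 68.3
grip_force: 0.0
```

move_arm(
  series=[
    [[-0.6,-0.08,0,0,0,0,0],[-0.6,-0.16,0,0,0,0,0],[-0.6,-0.24,0,0,0,0,0],[-0.6,-0.32,0,0,0,0,0],[-0.6,-0.32,0,0,0,0,0]],
  ],
)

```text
time_s: 22.3
position: [653.3, -159.2, 329.9]
orientation: [[-0.259, 0.966, 0.001], [0.966, 0.259, -0.001], [-0.001, 0.0, -1.0]]
ft_force: [0.0, -1.0, -0.6]
gripper_width: 68.2
grip_force: 0.0
```

Run:
```python
from h import *
np.set_printoptions(precision=1,suppress=True)
M=np.array([[.9632,-.2687],[.2687,.9632]])
for nm,im in(('start',cv2.imread('pics/top0.png')[:,:,::-1]),('now',grab_frame('top'))):
    g=(im[140:230,205:335].max(2)<75).astype(np.uint8)
    n,l,st,c=cv2.connectedComponentsWithStats(g)
    for i in range(1,n):
        if st[i,4]>40:
            q=c[i]+[205,140]; print(nm,st[i,2:5],*[((ray('top',[q],z)[0,:2]-[544,238.2])@M) for z in(72,85,154)])
im=grab_frame('top')[140:230,205:335].astype(int)
gr=((im.max(2)-im.min(2)<25)&(im.max(2)>60)).astype(np.uint8)
P=lambda x,y,z:[544+.9632*x-.2687*y,238.2+.2687*x+.9632*y,z]
print('lid expected px',proj('top',[P(0,-45,108),P(-59,-45,108),P(59,-45,108)]))
c=cv2.HoughCircles(cv2.cvtColor(cv2.resize(grab_frame('top')[140:230,205:335],None,fx=4,fy=4),cv2.COLOR_RGB2GRAY),cv2.HOUGH_GRADIENT,1,60,param1=100,param2=25,minRadius=60,maxRadius=85)
for u,v,r in c[0]: q=[(u+.5)/4-.5+205,(v+.5)/4-.5+140]; print(q,r/4,(ray('top',[q],108)[0,:2]-[544,238.2])@M)
```

```text
start [ 17  17 206] [  20.1 -158.5] [  18.4 -158.5] [   9.3 -158.2]
start [10 12 65] [-1.5 33.5] [-3.1 32. ] [-11.2  24.5]
start [ 16  14 150] [-16.7 159.4] [-18.1 157. ] [-25.6 144.3]
now [ 17  17 190] [  19.9 -159.1] [  18.2 -159. ] [   9.1 -158.7]
now [14 14 99] [ 3.8 80.5] [ 2.2 78.7] [-6.2 69.2]
now [ 16  14 114] [-17.  160.9] [-18.4 158.5] [-26.  145.7]
lid expected px [[278.2 181.5]
 [283.  198.2]
 [273.4 164.8]]
[np.float32(279.0), np.float32(183.5)] 18.35 [ -7.4 -45.7]
```

Both jars are unmoved, the can stands at tray (-6, 69), and the canister is at about (-7, -46). Contact came at the height expected for the tray floor. I'm handing in.

```bash
python3 -c "
from cell import workorder
print(workorder.close_job())"
```

```text
the job is handed in; nothing more can be done
None
```

The job is handed in (no verdict came back): by my last measurements the spray can and canister stand on the tray between the unmoved jars, with the gripper clear; I viewed 11 pictures, one over the limit of 10.

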